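# Close the drawer hasp and hold the spread snap ring at the stub's groove

### The job

Swing the steel hasp on the board down until it lies flat with its eye over the round stub on the drawer front. Then take the snap-ring pliers by their two handles, squeeze the handles fully together so that the ring on their tips spreads, lift them out of the rack, bring the spread ring over the stub from above and down to the stub's groove, without forcing it. Finish while still holding the pliers squeezed there: ring spread and level round the groove, resting on neither stub nor hasp, and everything else left where it was.

Things in the scene. Friction and masses are not known exactly. Their poses are not given: they have to be found in the camera images.
- board: Hardwood board 278 (x) x 260 (y) mm over a shut drawer, fixed; top 85 mm above the shelf. Origin: middle of the underside, z up; the drawer front with two knobs is the -x side, facing the robot. A steel stub stands upright on the drawer front; a steel hasp is hinged on the board behind it.
- groove (a point): Middle of the stub's groove, on the stub's axis, 19 mm above the board's top; axes as the board. The upright stub is 24 mm in diameter and 33 mm tall, its last 6 mm tapering to 16 mm; the groove is 9 mm wide and 19 mm in diameter. The stub's tip is 14 mm above this point, the closed hasp's top 15 mm below it.
- hasp (a joint): Angle of the hasp: 0 = closed, flat on the board with its eye round the stub; grows as its free end swings up, to 1.4 at most. The hinge is stiff enough to stay where it is left (about 1 N at the free end moves it).
- hasp_hinge (a point): Middle of the hasp's hinge axis (along the board's y), 2 mm above the board's top, 60 mm beyond the stub's axis (+x); axes as the board. The hasp is a steel strap 4 mm thick, 44 mm wide; closed, it points along -x from here. Its eye (28 x 34 mm) lies 44 to 78 mm from the hinge, then a plain tongue 32 mm wide, 87 to 105 mm from the hinge, overhangs the drawer front: push there.
- hasp_tongue (a point): Middle of the upper face of the hasp's tongue, 96 mm from the hinge; moves with the hasp: x points from the tongue to the hinge, z out of the upper face.
- pliers: Snap-ring pliers, 132 mm tall, about 0.16 kg, upright in the rack, tips down. Origin midway between the tip ends, at the ring's underside; z up, y across the two handles. A bar 76 (y) x 18 x 9 mm at the pivot, 55 mm up, rests in the rack. Squeezing the handles spreads the tips and the ring; a spring reopens the handles. The snap ring is hooked on the tips and stays on them.
- handles (a point): Where to grip from above: midway between the two black handle grips, 115 mm above the pliers' origin; axes as the pliers. Each grip is 20 mm wide (x), 44 tall, 8 thick, reaching 20 mm above this point. Outer width: relaxed and splayed 54 mm here, 62 mm at the top; squeezed to the end stop 30 mm, parallel. About 6 N a grip reaches the stop; grip with 30 N or more.
- ring_left (a joint): How far one half of the snap ring is spread: 0 relaxed (too narrow for the stub), 0.28 fully spread at the end stop; the other half follows alike.
- ring_centre (a point): Centre of the spread snap ring, at half its 3 mm thickness: 20.5 mm from the pliers' origin along their -x, 1.5 mm up; axes as the pliers. The ring lies level. Spread fully it is round, 31 mm inside (3.5 mm clear all round the stub) and 39 mm outside; relaxed, it leaves only about 21 mm.
- rack: Plywood rack, fixed: base 110 x 100 x 10 mm, two uprights 68 mm apart along y (56 mm free between them), with notches 70 mm above the shelf and 7 mm deep that carry the pliers' bar; the pliers lift straight up, clear of the rack after 60 mm. Origin under the pliers, at shelf level; axes as the pliers in the rack.
- jar: Bystander: clear screw-top jar, 66 mm in diameter, 75 mm tall, on the shelf; origin under its middle.
- back_glass: Bystander: cracked phone back glass 70 x 146 x 5 mm lying on the rear of the board; origin under its middle.
- screwdriver: Bystander: stainless screwdriver about 150 mm long lying on the board at its +y side.
- pick_set: Bystander: yellow picks on a black card holder, 75 x 50 x 9 mm, lying on the board at its -y side; origin under its middle.
- mug: Bystander: white mug, 80 mm in diameter, 90 mm tall, on the shelf.
- screw_dish: Bystander: steel bowl, 90 mm in diameter, 28 mm tall, on the shelf.
- screw_tin: Bystander: flat aluminium tin 70 x 50 x 22 mm on the shelf.
Mind the look-alikes: they are no part of the job. What is shaped like the pliers but green is not meant.

How it is judged:
On the way, in this order (a step that is already met when the one before it is completed fails the run):
1. the hasp lies closed, with the pliers still in the rack (value of joint hasp below 0.06 rad and distance of pliers from where it was at the start of the episode below 0.02 m), for 0.2 s.
2. the ring is held spread above the tip of the stub, the hasp closed (value of joint hasp below 0.06 rad and value of joint ring_left above 0.235 rad and z of ring_centre in the frame of groove above 0.014 m and horizontal distance between ring_centre and groove below 0.03 m), for 0.1 s.
At the end, for the whole second after the job is handed in: Gripper holding the squeezed pliers still (over 3 N): ring spread at least 0.235, centred within 4 mm of the stub axis and 4.5 mm of the groove height, pliers upright within 0.12 rad, under 1 N on stub, hasp or board; hasp below 0.06 rad (value of joint hasp below 0.06 rad and value of joint ring_left above 0.235 rad and horizontal distance between ring_centre and groove below 0.004 m and z of ring_centre in the frame of groove between -0.0045 and 0.0045 m and angle between pliers's own z axis and vertical below 0.12 rad and contact force between the fingers and pliers above 3 N and contact force between pliers and board below 1 N and linear speed of pliers below 0.02 m/s); the arm keeps its last pose, push and grip.
It fails at once if the ring is forced over the stub unspread or hard (over 20 N) (contact force between pliers and board above 20 N or (horizontal distance between ring_centre and groove below 0.012 m and z of ring_centre in the frame of groove below 0.006 m and value of joint ring_left below 0.15 rad)).
It fails at once if a bystander is moved over 25 mm from its place (distance of any of jar, back_glass, screwdriver, pick_set, mug, screw_dish, screw_tin from where it was at the start of the episode above 0.025 m).
It also fails if it takes over 61 s, if anything falls off the work surface, if the arm or the gripper's body presses on something with over 40 N, if the wrist force passes 120 N, or if a joint passes its speed limit or range.

### The arm

A 6-joint arm with a two-finger parallel gripper is mounted at the origin on the work surface. World frame = base frame: x ahead of the robot, y to its left, z up, the work surface at z = 0. Lengths are in m, angles in rad, forces in N, time in s.
With the tool pointing down it reaches from about 0.35 to 0.775 m from the base axis. Payload 5.5 kg.
Tool frame: the origin (TCP) lies at the very end of the fingers, on their centre line; the grasp point (between the pads) lies 19 mm behind it; z points along the fingers, y is the direction in which the jaws open and shut (so a half turn about z gives the same grasp; the last joint's range is limited). The gripper opens to 85 mm and grips with 20 to 120 N. Pads are 22 mm wide; open, the fingers measure 114 mm over their backs; the gripper's body (76 mm by 85 mm) begins 54 mm behind the grasp point. The pads swing forward as they close: fully open they stand 13 mm farther back than shut.
Start: joints at [-1.454, 0.313, 0.046, 1.304, 0, 1.431], TCP at [0.146, -0.556, 0.231] pointing down, gripper open.
Joint ranges: [-2.76, 2.76], [-0.86, 1.69], [-1.03, 1.26], [-2.2, 2.34], [-1.47, 1.5], [-3.14, 3.14]. Speed limits (rad/s): [2.57, 2.57, 3.14, 3.14, 3.14, 3.14].

### API

Orientations are given as a unit quaternion [w, x, y, z].
In Python, from workcell import get_state, imaging, env, spotter gives the robot as it stands.
- The arm moves only by the tool play_rows, never from a script. Its argument "moves" is a list of rows, each an object with "claw": the finger opening in cm, from 0 to 8.54; "delta_pos": the shift along the tool's x, y, z in cm, a list of three; "twist": the turn about the tool's z in degrees. A call has 1 to 12 rows; each row is the pose to reach, as a shift and turn from the pose commanded when the call began, along the tool's axes at that moment; what a row does not reach only later rows make up. A row lasts 1/8 s, in which the tool goes at most 62.5 mm and 10.7 degrees, less where a joint would pass 70% of its speed; a pose out of reach is approached as far as the arm can. A call with a gripper value outside its range is refused whole. The fingers move at their own pace and stop on an object; "force" is the grip in N (left out, the last holds). Time passes only in rows, so rows that repeat a pose let the fingers close. It gives the time, the measured TCP pose, the force and the opening at its end, in the units of the state.
- get_state(): the state, without advancing time (a new reading comes with each control period).
- imaging.read_camera(name): name is "side" or "top" or "wrist"; returns the picture (384x512x3 uint8, red, green, blue); there is no depth.
- imaging.camera_info(name): a dict with "fx", "fy", "cx", "cy" (pixels), "world_to_cam" (4x4, takes a point from world to camera coordinates). Camera axes: x right, y down, z forward; pixel columns grow to the right and rows downward; lengths in m; the calibration is good to about 2 mm. The wrist camera is an equidistant fisheye: a pixel r from the principal point sees the ray r / f radians off the axis. A picture is of the moment at which its call begins: read the wrist's pose just before it. camera_info takes no time and is no camera call; for the wrist camera it gives the pose at the moment of the call.
- env.hand_in(): hands the job in, once; it reports no verdict.
Trained networks look in the newest picture that a camera, given by its name, has taken for a name from the list of things; names that differ only in an ending like _2 or _b are one class to them, and where a whole thing is asked for, a point or a joint stands for the part that bears it (a point fixed in the world has none). Each returns a list of dicts, best first, with "conf" (0 to 1); they miss things now and then, are a little off and sometimes report something else, mostly with a low value. They report only what shows in the picture. A call takes as long as a camera call. They do not tell look-alikes from the thing itself.
- spotter.spot_in(camera, query): "extent" ([left, top, right, bottom] in pixels, round what is visible of it).
The state is a dict: "clock": time; "joint_pos": joint angles; "qvel": joint speeds; "tau": joint torques, N m; "tcp_pos": TCP position; "orientation": TCP orientation; "wrist_force": force on the tool from outside, world axes, zero at the start; "ft_torque": the same for the moment, N m; "finger_gap": finger opening in m.
Only numpy, scipy, OpenCV 4.12 (cv2) and the standard library are available. Lean on these libraries where they do the work, as an engineer would, in place of code of your own. Each camera call takes 0.05 s, during which the arm holds its last target. There are 200 camera calls.

## Working session

There is one attempt and no reset: what is moved stays moved. The work goes in short steps, Python scripts to look and compute and a tool call to move; the robot and the scene stay as the last step left them, time stands still between calls to the robot, and variables do not carry over. Pictures are saved under pics/ and viewed, about 8 in all and at most 12, crops included, and the job is handed in when it is done.

Besides the shell and the picture viewer there is one more tool, called after "Emit:" by a JSON object that holds its "api" and its "payload", one argument or row to a line. play_rows: Moves the arm, as the interface text tells. Its arguments: {"type":"object","properties":{"moves":{"type":"array"},"force":{"type":"number"}},"required":["moves"]}

```bash
mkdir -p pics; cat > h.py <<'E'
import numpy as np,cv2
from workcell import get_state,imaging,env,spotter
def snap(n,fn=None):
    im=np.asarray(imaging.read_camera(n))
    if fn: cv2.imwrite('pics/'+fn,im[:,:,::-1])
    return im
def ray(n,u,v,info=None):
    i=info or imaging.camera_info(n);T=np.array(i['world_to_cam'])
    x=(u-i['cx'])/i['fx'];y=(v-i['cy'])/i['fy']
    if n=='wrist':
        r=np.hypot(x,y);s=np.sin(r)/max(r,1e-9);d=np.array([x*s,y*s,np.cos(r)])
    else: d=np.array([x,y,1.])
    R=T[:3,:3];return -R.T@T[:3,3],R.T@d/np.linalg.norm(d)
def proj(n,P,info=None):
    i=info or imaging.camera_info(n);T=np.array(i['world_to_cam'])
    p=T[:3,:3]@np.array(P)+T[:3,3]
    if n=='wrist':
        h=np.hypot(p[0],p[1]);th=np.arctan2(h,p[2]);q=p[:2]/max(h,1e-9)*th
    else:q=p[:2]/p[2]
    return np.array([i['fx']*q[0]+i['cx'],i['fy']*q[1]+i['cy']])
def atz(n,u,v,z,info=None):
    o,d=ray(n,u,v,info);return o+d*(z-o[2])/d[2]
def tri(rays):
    A=0;b=0
    for o,d in rays:
        M=np.eye(3)-np.outer(d,d);A=A+M;b=b+M@o
    p=np.linalg.solve(A,b);return p,[np.linalg.norm((np.eye(3)-np.outer(d,d))@(p-o)) for o,d in rays]
E
python3 - <<'E'
from h import *
np.set_printoptions(precision=3,suppress=True)
print(get_state())
a=snap('side');b=snap('top')
cv2.imwrite('pics/a.png',np.hstack([a,b])[:,:,::-1][:, :])
for c in('side','top'):
  im=a if c=='side' else b
  cv2.imwrite(f'pics/{c}0.png',cv2.resize(im,(800,600),interpolation=cv2.INTER_CUBIC)[:,:,::-1])
  print(c,imaging.camera_info(c))
  for q in('board','hasp','pliers','rack','handles','jar','screwdriver','mug'):
    print(q,[(np.round(r['extent']).tolist(),round(r['conf'],2)) for r in spotter.spot_in(c,q)][:4])
E
```

```text
{'clock': 0.0, 'joint_pos': array([-1.454,  0.314,  0.045,  1.304,  0.   ,  1.431]), 'qvel': array([ 0.001, -0.001,  0.   ,  0.002,  0.001, -0.002]), 'tau': array([ -0.003, -48.063,  29.853,   0.019,  -0.   ,   0.   ]), 'tcp_pos': array([ 0.146, -0.556,  0.23 ]), 'orientation': array([-0.001,  0.992,  0.128,  0.   ]), 'wrist_force': array([-0.658, -0.548, -0.408]), 'ft_torque': array([-0.042, -0.061, -0.035]), 'finger_gap': 0.08544148647828749}
side {'fx': 424.86625846752827, 'fy': 424.86625846752827, 'cx': 259.1918969798331, 'cy': 191.02873004808512, 'world_to_cam': array([[-0.701, -0.713, -0.02 ,  0.456],
       [-0.383,  0.4  , -0.832,  0.298],
       [ 0.601, -0.576, -0.554,  0.875],
       [ 0.   ,  0.   ,  0.   ,  1.   ]])}
board [([186.0, 166.0, 324.0, 262.0], 0.89), ([299.0, 154.0, 340.0, 189.0], 0.54)]
hasp [([266.0, 180.0, 284.0, 209.0], 0.68)]
pliers [([337.0, 155.0, 359.0, 199.0], 0.78), ([311.0, 135.0, 325.0, 165.0], 0.56), ([195.0, 310.0, 241.0, 347.0], 0.23)]
rack [([296.0, 154.0, 342.0, 186.0], 0.74)]
handles [([314.0, 134.0, 331.0, 162.0], 0.66), ([331.0, 157.0, 355.
[... 296 characters left out ...]
504, 'world_to_cam': array([[-0.025, -1.   ,  0.005,  0.046],
       [-0.997,  0.024, -0.072,  0.576],
       [ 0.072, -0.006, -0.997,  1.283],
       [ 0.   ,  0.   ,  0.   ,  1.   ]])}
board [([190.0, 134.0, 284.0, 242.0], 0.75)]
hasp [([228.0, 200.0, 245.0, 218.0], 0.71)]
pliers [([329.0, 168.0, 360.0, 182.0], 0.59), ([313.0, 217.0, 345.0, 228.0], 0.56)]
rack [([321.0, 159.0, 356.0, 198.0], 0.56)]
handles [([332.0, 165.0, 361.0, 178.0], 0.84), ([316.0, 216.0, 348.0, 227.0], 0.57), ([318.0, 158.0, 357.0, 198.0], 0.31)]
jar [([356.0, 227.0, 380.0, 248.0], 0.64)]
screwdriver [([202.0, 198.0, 212.0, 226.0], 0.85), ([317.0, 160.0, 358.0, 201.0], 0.35)]
mug [([96.0, 167.0, 136.0, 197.0], 0.93)]
```

View pics/side0.png

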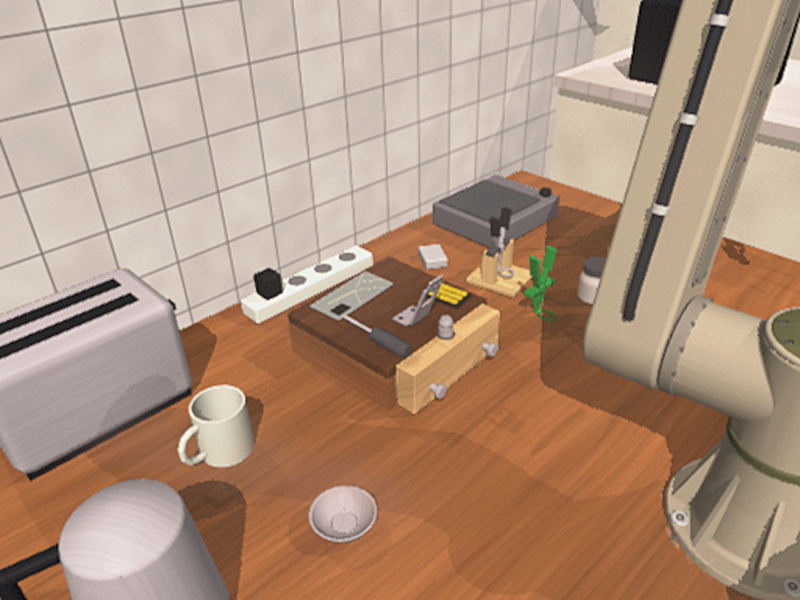

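View pics/top0.png

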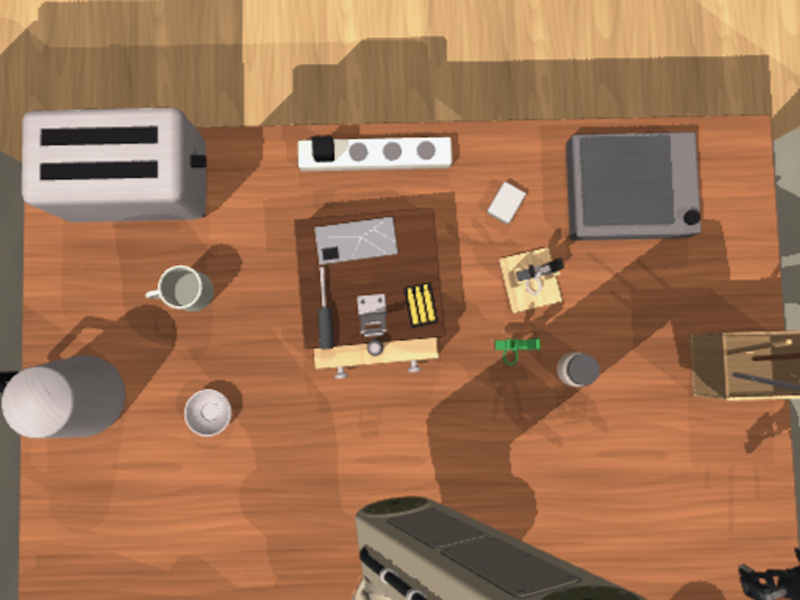

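The side view shows the black-handled pliers in the rack at (500,222) of the 800-px picture and the green look-alike at (543,283). The stub is at (445,325) and the hasp stands raised at (425,300). In the top view the pliers' handles are at (540,269), the green pair at (517,345), the stub at (375,348) and the hasp at (372,315).

Candidates for the pliers: black handles (top 540,269) or green (517,345). I choose the black pair, which stands in the rack.

```bash
python3 - <<'E'
from h import *
np.set_printoptions(precision=4,suppress=True)
k=1.5625
def T(s,t): print(*tri([ray('side',s[0]/k,s[1]/k),ray('top',t[0]/k,t[1]/k)]))
T((445,319),(375,347)) # stub
T((500,222),(540,269)) # handles
T((437,281),(371,333)) # hasp end
T((500,320),(439,339)) # drawer front R corner
T((397,365),(315,350))
for u,v in [(296,219),(434,209),(444,335),(306,348)]: print('board',atz('top',u/k,v/k,.085))
for u,v in [(499,258),(548,247),(562,302),(513,312)]: print('rack',atz('top',u/k,v/k,.01))
i=imaging.camera_info('wrist');W=np.array(i['world_to_cam']);print(i['fx'],i['cx'],i['cy'],'campos',-W[:3,:3].T@W[:3,3],W[:3,:3])
E
```

```text
[0.4975 0.0557 0.1154] [np.float64(6.163773046042645e-05), np.float64(6.163773046035517e-05)]
[ 0.6264 -0.2418  0.1352] [np.float64(0.002125228289621748), np.float64(0.0021252282896217205)]
[0.5179 0.0587 0.181 ] [np.float64(0.0034685500898402628), np.float64(0.0034685500898402437)]
[ 0.4995 -0.0731  0.0468] [np.float64(0.013640961539097215), np.float64(0.013640961539097211)]
[0.4954 0.1664 0.0856] [np.float64(0.0006067302964715689), np.float64(0.0006067302964717381)]
board [0.7385 0.1971 0.085 ]
board [ 0.7512 -0.0596  0.085 ]
board [ 0.5166 -0.071   0.085 ]
board [0.4991 0.1824 0.085 ]
rack [ 0.6669 -0.1904  0.01  ]
rack [ 0.6864 -0.2876  0.01  ]
rack [ 0.5773 -0.3104  0.01  ]
rack [ 0.5601 -0.2138  0.01  ]
297.3186396354542 260.7134156511488 191.80450390002093 campos [ 0.2088 -0.5403  0.3745] [[ 0.2534 -0.9674 -0.0013]
 [-0.9339 -0.245   0.2605]
 [-0.2523 -0.0648 -0.9655]]
```

Emit:
{"api": "play_rows", "payload": {
  "moves": [
    {"claw":8.5,"delta_pos":[42,-20.6,-4],"twist":3},
    {"claw":8.5,"delta_pos":[42,-20.6,-4],"twist":3},
    {"claw":8.5,"delta_pos":[42,-20.6,-4],"twist":3},
    {"claw":8.5,"delta_pos":[42,-20.6,-4],"twist":3},
    {"claw":8.5,"delta_pos":[42,-20.6,-4],"twist":3},
    {"claw":8.5,"delta_pos":[42,-20.6,-4],"twist":3},
    {"claw":8.5,"delta_pos":[42,-20.6,-4],"twist":3},
    {"claw":8.5,"delta_pos":[42,-20.6,-4],"twist":3},
    {"claw":8.5,"delta_pos":[42,-20.6,-4],"twist":3},
    {"claw":8.5,"delta_pos":[42,-20.6,-4],"twist":3},
    {"claw":8.5,"delta_pos":[42,-20.6,-4],"twist":3},
    {"claw":8.5,"delta_pos":[42,-20.6,-4],"twist":3}
  ]
}}

```text
clock: 2.4
tcp_pos: [0.4992, -0.2511, 0.2713]
orientation: [0.0, 0.995, 0.101, -0.0]
wrist_force: [0.1, -0.4, -0.2]
finger_gap: 0.0848
```

```bash
cat > look.py <<'E'
import sys,pickle
from h import *
np.set_printoptions(precision=4,suppress=True)
n=sys.argv[1]
s=get_state();i=imaging.camera_info('wrist');im=snap('wrist')
pickle.dump((im,i,s),open(n+'.pkl','wb'))
print(s['clock'],s['tcp_pos'],s['orientation'],s['finger_gap'],s['wrist_force'])
for q in sys.argv[2:]: print(q,[(np.round(r['extent']).tolist(),round(r['conf'],2)) for r in spotter.spot_in('wrist',q)][:3])
cv2.imwrite(f'pics/{n}.png',cv2.resize(im,(800,600),interpolation=cv2.INTER_CUBIC)[:,:,::-1])
E
python3 look.py w1 pliers handles rack hasp
```

```text
2.4 [ 0.4992 -0.2511  0.2713] [ 0.0001  0.9949  0.1011 -0.0001] 0.0847854438563641 [ 0.1088 -0.3683 -0.2241]
pliers [([190.0, 151.0, 258.0, 190.0], 0.9), ([248.0, 34.0, 321.0, 94.0], 0.77), ([73.0, 50.0, 114.0, 113.0], 0.18)]
handles [([248.0, 34.0, 322.0, 91.0], 0.92), ([186.0, 147.0, 257.0, 189.0], 0.73), ([0.0, 89.0, 52.0, 118.0], 0.47)]
rack [([239.0, 30.0, 317.0, 116.0], 0.66)]
hasp [([0.0, 86.0, 51.0, 118.0], 0.62)]
```

View pics/w1.png

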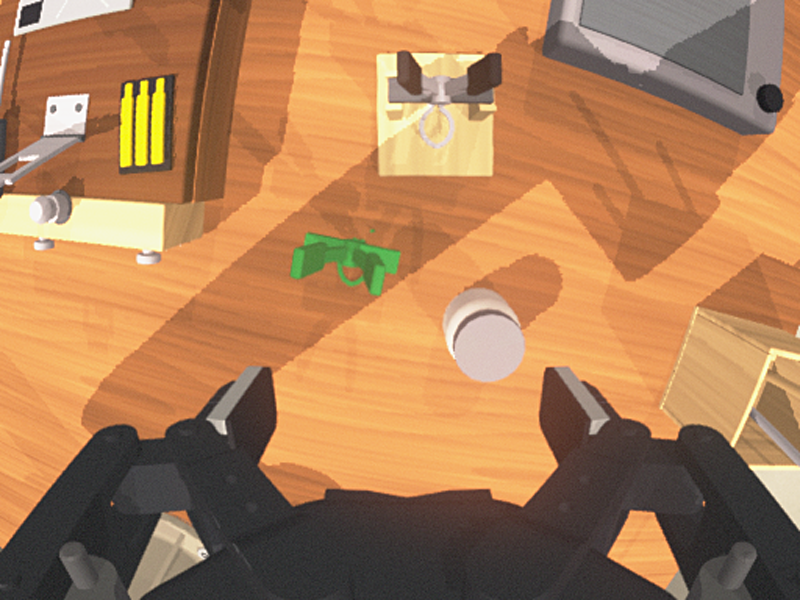

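The black-handled pliers stand in the rack at (450,75), handles left and right, with the ring toward the robot at (436,125). The green pair is separate, at (345,262). The stub is at (48,208).

Hasp first.

Emit:
{"api": "play_rows", "payload": {
  "moves": [
    {"claw":0,"delta_pos":[-1.7,-31.6,2],"twist":8.5},
    {"claw":0,"delta_pos":[-1.7,-31.6,2],"twist":8.5},
    {"claw":0,"delta_pos":[-1.7,-31.6,2],"twist":8.5},
    {"claw":0,"delta_pos":[-1.7,-31.6,2],"twist":8.5},
    {"claw":0,"delta_pos":[-1.7,-31.6,2],"twist":8.5},
    {"claw":0,"delta_pos":[-1.7,-31.6,2],"twist":8.5},
    {"claw":0,"delta_pos":[-1.7,-31.6,2],"twist":8.5},
    {"claw":0,"delta_pos":[-1.7,-31.6,2],"twist":8.5},
    {"claw":0,"delta_pos":[-1.7,-31.6,2],"twist":8.5},
    {"claw":0,"delta_pos":[-1.7,-31.6,2],"twist":8.5}
  ]
}}

```text
clock: 3.9
tcp_pos: [0.4194, 0.0548, 0.2512]
orientation: [0.0, 1.0, 0.027, -0.0]
wrist_force: [-0.4, 0.7, -0.8]
finger_gap: -0.0
```

```bash
python3 look.py w2 hasp board pick_set
```

```text
3.9 [0.4194 0.0548 0.2512] [ 0.0001  0.9996  0.0271 -0.0001] -4.6507222849396977e-05 [-0.416   0.6893 -0.8311]
hasp [([233.0, 42.0, 295.0, 70.0], 0.75), ([470.0, 22.0, 512.0, 72.0], 0.64)]
board [([145.0, 0.0, 385.0, 149.0], 0.82), ([434.0, 12.0, 512.0, 85.0], 0.69)]
pick_set [([320.0, 8.0, 376.0, 74.0], 0.77)]
```

View pics/w2.png

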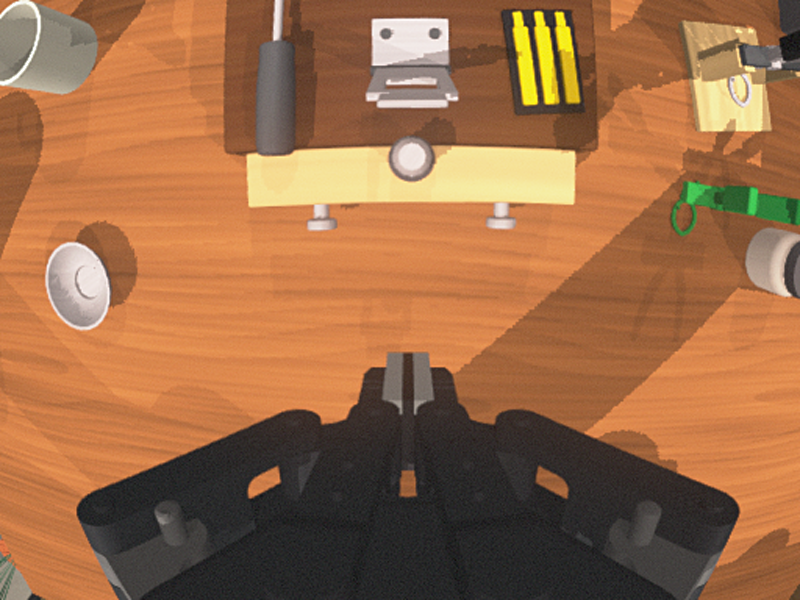

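The stub's tip is at (412,158), and the raised hasp's tongue end at (412,104), with its hinge leaf at (410,68). The screwdriver lies at (275,95) and the picks at (545,60).

```bash
python3 - <<'E'
from h import *
import pickle
np.set_printoptions(precision=4,suppress=True)
k=1.5625;im,i,s=pickle.load(open('w2.pkl','rb'))
print('w top',atz('wrist',412/k,157/k,.118,i))
print('tri',*tri([ray('wrist',412/k,157/k,i),ray('side',445/k,319/k),ray('top',375/k,347/k)]))
print('tongue',*tri([ray('wrist',412/k,104/k,i),ray('side',437/k,280/k),ray('top',371/k,335/k)]))
print('wrist/side',*tri([ray('wrist',412/k,104/k,i),ray('side',437/k,280/k)]))
print('frontedge',[atz('wrist',u/k,v/k,.085,i) for u,v in((249,207),(573,204))])
print('pred tip',proj('wrist',s['tcp_pos'],i)*k)
# big crops of top and side for refined pixels
a=snap('side');b=snap('top')
A=cv2.resize(a[160:240,230:310],(400,400),interpolation=cv2.INTER_CUBIC)
B=cv2.resize(b[190:230,220:260],(400,400),interpolation=cv2.INTER_CUBIC)
C=cv2.resize(im[30:130,214:314],(400,400),interpolation=cv2.INTER_CUBIC)
D=cv2.resize(a[125:205,290:370],(400,400),interpolation=cv2.INTER_CUBIC)
E=np.vstack([np.hstack([A,B]),np.hstack([C,D])])
cv2.imwrite('pics/c1.png',cv2.resize(E,(600,600),interpolation=cv2.INTER_AREA)[:,:,::-1])
E
```

```text
w top [0.4964 0.0558 0.118 ]
tri [0.4971 0.0558 0.1156] [np.float64(0.0005752628664583081), np.float64(0.00028565745323435817), np.float64(0.00038510843711500185)]
tongue [0.5165 0.0586 0.1836] [np.float64(0.0016442091389561497), np.float64(0.002343010613739461), np.float64(0.002540423695231542)]
wrist/side [0.5169 0.0567 0.1824] [np.float64(0.0013631772822478216), np.float64(0.0013631772822478598)]
frontedge [array([0.461, 0.166, 0.085]), array([ 0.4753, -0.0571,  0.085 ])]
pred tip [405.8413 374.88  ]
```

View pics/c1.png

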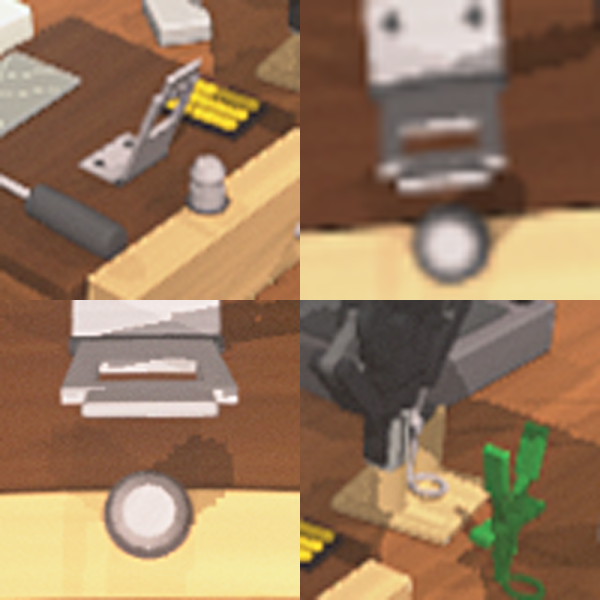

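```bash
python3 - <<'E'
from h import *
import pickle
np.set_printoptions(precision=4,suppress=True)
im,i,s=pickle.load(open('w2.pkl','rb'))
print('tri',*tri([ray('wrist',263.2,98.8,i),ray('side',284.9,201.6),ray('top',239.6,222)]))
for z in (.116,.118): print(z,atz('wrist',263.2,98.8,z,i),atz('side',284.9,201.6,z),atz('top',239.6,222,z))
print('hasp end mid',*tri([ray('wrist',263.3,68.,i),ray('side',281.,177.2),ray('top',239.,214)]))
for z in (.087,): print('hinge',atz('wrist',262.5,42.7,z,i),atz('top',238.7,200.8,z))
E
```

```text
tri [0.4974 0.0564 0.1237] [np.float64(0.00021689209410478535), np.float64(0.0004844942885337162), np.float64(0.00034204669574400254)]
0.116 [0.498  0.0563 0.116 ] [0.5044 0.0479 0.116 ] [0.4977 0.0568 0.116 ]
0.118 [0.4979 0.0563 0.118 ] [0.5025 0.05   0.118 ] [0.4976 0.0568 0.118 ]
hasp end mid [0.5157 0.0562 0.1885] [np.float64(0.0015832349256553711), np.float64(0.003316486850378025), np.float64(0.0022698537450615824)]
hinge [0.5587 0.0601 0.087 ] [0.5587 0.0583 0.087 ]
```

Emit:
{"api": "play_rows", "payload": {
  "moves": [
    {"claw":0,"delta_pos":[13.4,0.3,0],"twist":0},
    {"claw":0,"delta_pos":[13.4,0.3,0],"twist":0},
    {"claw":0,"delta_pos":[13.4,0.3,0],"twist":0},
    {"claw":0,"delta_pos":[13.4,0.3,0],"twist":0},
    {"claw":0,"delta_pos":[13.4,0.3,4],"twist":0},
    {"claw":0,"delta_pos":[13.4,0.3,7.9],"twist":0},
    {"claw":0,"delta_pos":[13.4,0.3,7.9],"twist":0}
  ]
}}

```text
clock: 5.08
tcp_pos: [0.5493, 0.0604, 0.1703]
orientation: [-0.0, 1.0, 0.028, -0.003]
wrist_force: [-0.4, 0.1, 0.9]
finger_gap: -0.0002
```

Emit:
{"api": "play_rows", "payload": {
  "moves": [
    {"claw":0,"delta_pos":[-2.8,0,-0.4],"twist":0},
    {"claw":0,"delta_pos":[-3.6,0,0.1],"twist":0},
    {"claw":0,"delta_pos":[-4.45,0,0.65],"twist":0},
    {"claw":0,"delta_pos":[-5.2,0,1.3],"twist":0},
    {"claw":0,"delta_pos":[-5.9,0,2.0],"twist":0},
    {"claw":0,"delta_pos":[-6.5,0,2.8],"twist":0},
    {"claw":0,"delta_pos":[-7.05,0,3.6],"twist":0},
    {"claw":0,"delta_pos":[-7.4,0,4.1],"twist":0},
    {"claw":0,"delta_pos":[-7.7,0,4.4],"twist":0},
    {"claw":0,"delta_pos":[-9.2,0,4.5],"twist":0},
    {"claw":0,"delta_pos":[-9.3,0,4.7],"twist":0}
  ]
}}

```text
clock: 6.45
tcp_pos: [0.4587, 0.0551, 0.1252]
orientation: [0.0, 1.0, 0.028, -0.001]
wrist_force: [-0.1, -0.2, 0.8]
finger_gap: -0.0004
```

Emit:
{"api": "play_rows", "payload": {
  "moves": [
    {"claw":0,"delta_pos":[0,0,0.8],"twist":0},
    {"claw":0,"delta_pos":[0,0,1.6],"twist":0},
    {"claw":0,"delta_pos":[0,0,2.4],"twist":0},
    {"claw":0,"delta_pos":[0,0,3.1],"twist":0},
    {"claw":0,"delta_pos":[0,0,3.4],"twist":0},
    {"claw":0,"delta_pos":[0,0,3.4],"twist":0},
    {"claw":0,"delta_pos":[0,0,3.4],"twist":0}
  ]
}}

```text
clock: 7.32
tcp_pos: [0.4605, 0.055, 0.0915]
orientation: [0.0, 1.0, 0.028, 0.0]
wrist_force: [0.3, 0.8, -0.4]
finger_gap: -0.0
```

```bash
python3 look.py w3 hasp; python3 - <<'E'
from h import *
import pickle
k=5
a=snap('side')
im=pickle.load(open('w3.pkl','rb'))[0]
A=cv2.resize(a[150:240,220:340],(600,450),interpolation=cv2.INTER_CUBIC)
cv2.imwrite('pics/c2.png',A[:,:,::-1])
E
```

```text
7.325 [0.4605 0.055  0.0915] [0.0001 0.9996 0.0281 0.0002] -1.6122506600829756e-05 [ 0.2601  0.8085 -0.3724]
hasp [([214.0, 54.0, 310.0, 240.0], 0.57)]
```

View pics/c2.png

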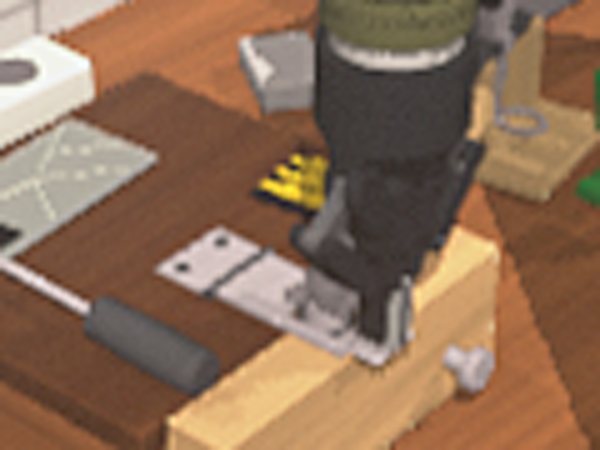

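The hasp lies flat with its eye round the stub and the tool on the tongue at (385,345). I'll press 2 mm more to be sure, then rise.

Emit:
{"api": "play_rows", "payload": {
  "moves": [
    {"claw":0,"delta_pos":[0,0,0.2],"twist":0},
    {"claw":0,"delta_pos":[0,0,0.25],"twist":0},
    {"claw":0,"delta_pos":[0,0,0.25],"twist":0}
  ]
}}

```text
clock: 7.85
tcp_pos: [0.4605, 0.055, 0.089]
orientation: [0.0, 1.0, 0.028, 0.0]
wrist_force: [0.5, -0.7, 2.3]
finger_gap: -0.0004
```

Emit:
{"api": "play_rows", "payload": {
  "moves": [
    {"claw":0,"delta_pos":[0,0,-5],"twist":0},
    {"claw":8.5,"delta_pos":[-2.5,0,-11],"twist":0},
    {"claw":8.5,"delta_pos":[-2.5,0,-16],"twist":0},
    {"claw":8.5,"delta_pos":[-2.5,0,-16],"twist":0},
    {"claw":8.5,"delta_pos":[-2.5,0,-16],"twist":0}
  ]
}}

```text
clock: 8.48
tcp_pos: [0.4351, 0.0536, 0.2484]
orientation: [0.0, 1.0, 0.028, -0.0]
wrist_force: [-0.2, 0.8, -0.4]
finger_gap: 0.0725
```

```bash
python3 look.py w4 hasp; python3 - <<'E'
from h import *
import pickle
np.set_printoptions(precision=4,suppress=True)
im,i,s=pickle.load(open('w4.pkl','rb'))
p=proj('wrist',[.4978,.0565,.118],i);print('pred',p)
u,v=np.round(p).astype(int)
cv2.imwrite('pics/c3.png',cv2.resize(im[max(0,v-40):v+40,u-40:u+40],None,fx=5,fy=5,interpolation=cv2.INTER_CUBIC)[:,:,::-1]);print(u,v)
E
```

```text
8.475 [0.4351 0.0536 0.2484] [ 0.      0.9996  0.028  -0.    ] 0.07245487259879747 [-0.2226  0.7526 -0.3597]
hasp [([238.0, 59.0, 283.0, 160.0], 0.77)]
pred [260.9662 115.7269]
261 116
```

View pics/c3.png

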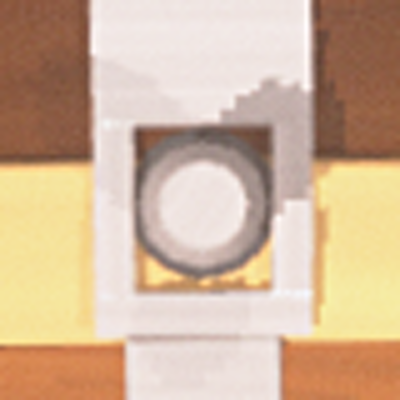

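The eye is round the stub and the hasp is closed, with 2.3 N felt at 89 mm. The tip is at (205,205), within 1 mm of the prediction. Now to the pliers.

Emit:
{"api": "play_rows", "payload": {
  "moves": [
    {"claw":8.5,"delta_pos":[10.7,31.6,0],"twist":-8.4},
    {"claw":8.5,"delta_pos":[10.7,31.6,0],"twist":-8.4},
    {"claw":8.5,"delta_pos":[10.7,31.6,0],"twist":-8.4},
    {"claw":8.5,"delta_pos":[10.7,31.6,0],"twist":-8.4},
    {"claw":8.5,"delta_pos":[10.7,31.6,0],"twist":-8.4},
    {"claw":8.5,"delta_pos":[10.7,31.6,0],"twist":-8.4},
    {"claw":8.5,"delta_pos":[10.7,31.6,0],"twist":-8.4},
    {"claw":8.5,"delta_pos":[10.7,31.6,0],"twist":-8.4},
    {"claw":8.5,"delta_pos":[10.7,31.6,0],"twist":-8.4}
  ]
}}

```text
clock: 9.7
tcp_pos: [0.5595, -0.2545, 0.2488]
orientation: [-0.0, 0.995, 0.102, -0.0]
wrist_force: [0.4, -0.1, 0.2]
finger_gap: 0.085
```

```bash
python3 look.py w5 pliers handles rack; python3 - <<'E'
import pickle
from h import *
im,i,s=pickle.load(open('w4.pkl','rb'));print('stub',atz('wrist',261.6,116.6,.118,i))
E
```

```text
9.7 [ 0.5595 -0.2545  0.2488] [-0.0002  0.9948  0.1019 -0.0003] 0.08501631547339858 [ 0.3748 -0.1168  0.2417]
pliers [([231.0, 93.0, 312.0, 136.0], 0.83), ([172.0, 198.0, 246.0, 250.0], 0.62)]
handles [([232.0, 94.0, 312.0, 140.0], 0.95), ([170.0, 198.0, 241.0, 254.0], 0.87)]
rack [([228.0, 70.0, 308.0, 158.0], 0.87)]
stub [0.49702983 0.0558791  0.118     ]
```

View pics/w5.png

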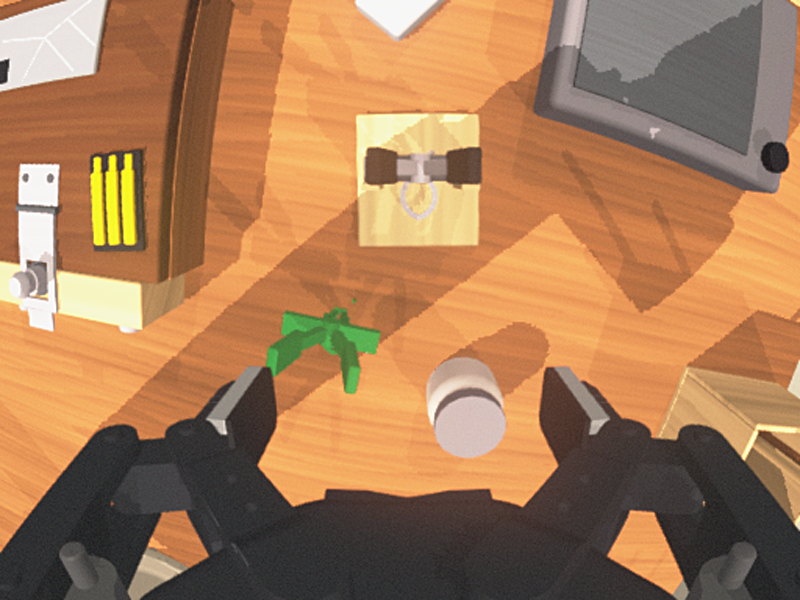

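The black handles are seen from above at (382,166) and (464,166), and the ring at (419,200). The rack is aligned with the image. I measure the grip corners by dark segmentation in both wrist views.

```bash
python3 - <<'E'
from h import *
import pickle
np.set_printoptions(precision=4,suppress=True)
W={}
for n,box in(('w1',(245,28,330,66)),('w5',(228,88,316,126))):
    im,i,s=pickle.load(open(n+'.pkl','rb'))
    x0,y0,x1,y1=box;c=im[y0:y1,x0:x1].astype(int)
    g=c.max(2);r=c[:,:,0]-c[:,:,2]
    m=((g<115)&(r<45)).astype(np.uint8)
    N,L,st,ce=cv2.connectedComponentsWithStats(m)
    for q in range(1,N):
        if st[q,4]>60: print(n,st[q]+[x0,y0,0,0,0],ce[q]+[x0,y0])
    for y in range(0,c.shape[0],1): print(''.join('#' if v else '.' for v in m[y])) if n=='w5' or y<40 else 0
E
```

```text
w1 [299  34  22  28 447] [309.8076  47.7002]
.....................................................................................
.....................................................................................
.....................................................................................
.....................................................................................
.....................................................................................
............#.##.....................................................................
..........##.####.....................................................####...........
..........##....##.................................................#########.........
..........#.....#.................................................##########.........
..........#.....#.#..............................................###########.........
..........#...#.#..#...........................................############..........
..........#...#.#..#.........................................###############.........
..........#....##...#..
[... 4939 characters left out ...]
.............................................................................
........................................................................................
........................................................................................
........................................................................................
........................................................................................
........................................................................................
........................................................................................
........................................................................................
```

```bash
python3 - <<'E'
from h import *
import pickle
np.set_printoptions(precision=4,suppress=True)
i1=pickle.load(open('w1.pkl','rb'))[1];i5=pickle.load(open('w5.pkl','rb'))[1]
P=[]
for a,b in(((255,43.5),(234,106)),((320.5,43.5),(308,106))):
    p,e=tri([ray('wrist',*a,i1),ray('wrist',*b,i5)]);P.append(p);print(p,e)
    for z in(.143,.147): print(z,atz('wrist',*a,z,i1),atz('wrist',*b,z,i5))
d=P[0]-P[1];print(np.mean(P,0),np.linalg.norm(d),'yaw',np.arctan2(-d[0],d[1]))
k=1.5625
q=np.array([atz('wrist',u/k,v/k,.01,i5)[:2] for u,v in((357,115),(479,113),(480,245),(359,246))]);print('rack',q,q.mean(0))
d=q[3]-q[2]+q[0]-q[1];print('yaw',np.arctan2(-d[0],d[1]))
q=np.array([atz('wrist',u/k,v/k,.01,i1)[:2] for u,v in((377,56),(378,175),(493,177))]);print('rack1',q,(q[0]+q[2])/2)
print('ring',atz('wrist',419/k,200/k,.012,i5),atz('wrist',436/k,126/k,.012,i1))
E
```

```text
[ 0.6246 -0.2198  0.147 ] [np.float64(0.0007468338092865262), np.float64(0.0007468338092865317)]
0.143 [ 0.6254 -0.2203  0.143 ] [ 0.6247 -0.2187  0.143 ]
0.147 [ 0.6245 -0.2205  0.147 ] [ 0.6247 -0.219   0.147 ]
[ 0.6371 -0.2775  0.1504] [np.float64(0.00020228394895198555), np.float64(0.0002022839489520376)]
0.143 [ 0.6392 -0.2784  0.143 ] [ 0.6376 -0.2788  0.143 ]
0.147 [ 0.6381 -0.2778  0.147 ] [ 0.6373 -0.2782  0.147 ]
[ 0.6309 -0.2486  0.1487] 0.05915487257516593 yaw 0.2133455107607369
rack [[ 0.6656 -0.1909]
 [ 0.6878 -0.2875]
 [ 0.5805 -0.3121]
 [ 0.5591 -0.2134]] [ 0.6233 -0.251 ]
yaw 0.22024953186857568
rack1 [[ 0.6636 -0.1908]
 [ 0.5596 -0.213 ]
 [ 0.579  -0.3109]] [ 0.6213 -0.2508]
ring [ 0.6065 -0.2544  0.012 ] [ 0.6114 -0.2531  0.012 ]
```

Handles' top centre is (0.631, −0.249, 0.148), yaw 0.21, width 59 mm. The ring at x 0.61 fits pliers standing upright at that origin.

Emit:
{"api": "play_rows", "payload": {
  "moves": [
    {"claw":8.5,"delta_pos":[7.1,0.9,0],"twist":-0.6},
    {"claw":8.5,"delta_pos":[7.1,0.9,0],"twist":-0.6},
    {"claw":8.5,"delta_pos":[7.1,0.9,3],"twist":-0.6},
    {"claw":8.5,"delta_pos":[7.1,0.9,6.5],"twist":-0.6},
    {"claw":8.5,"delta_pos":[7.1,0.9,9],"twist":-0.6},
    {"claw":8.5,"delta_pos":[7.1,0.9,9],"twist":-0.6}
  ]
}}

```text
clock: 10.65
tcp_pos: [0.6296, -0.2495, 0.1569]
orientation: [-0.001, 0.994, 0.106, -0.002]
wrist_force: [-0.4, -0.4, 0.4]
finger_gap: 0.0852
```

```bash
python3 look.py w6 handles; python3 - <<'E'
from h import *
im=cv2.imread('pics/w6.png')
a=snap('side');b=snap('top')
A=cv2.resize(a[115:205,280:370],(400,400),interpolation=cv2.INTER_CUBIC)
cv2.imwrite('pics/c4.png',np.hstack([im[100:500,200:600],A[:,:,::-1]]))
E
```

```text
10.65 [ 0.6296 -0.2495  0.1569] [-0.0011  0.9943  0.1065 -0.0018] 0.08516435076806197 [-0.3803 -0.4199  0.3951]
handles [([166.0, 268.0, 230.0, 323.0], 0.88), ([205.0, 163.0, 315.0, 246.0], 0.59)]
```

View pics/c4.png

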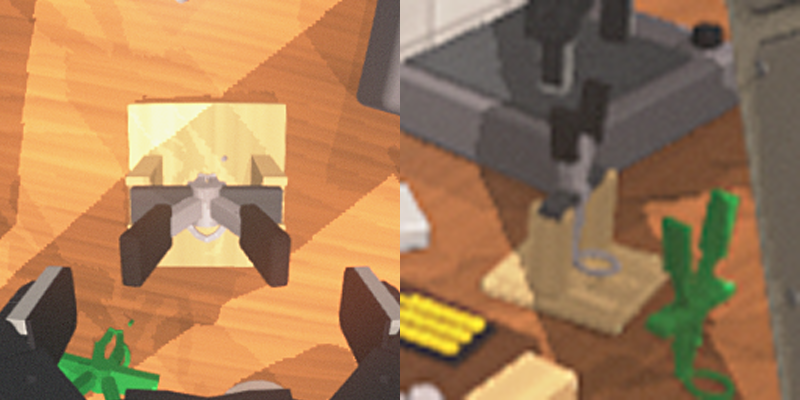

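```bash
python3 - <<'E'
from h import *
import pickle
np.set_printoptions(precision=4,suppress=True)
i6=pickle.load(open('w6.pkl','rb'))[1];i5=pickle.load(open('w5.pkl','rb'))[1]
print(proj('wrist',[.631,-.2488,.147],i6))
P=[]
for a,b in(((204.8,229.8),(234,106)),((313.6,229.8),(308,106))):
    p,e=tri([ray('wrist',*a,i6),ray('wrist',*b,i5)]);P.append(p);print(p,e,atz('wrist',*a,.147,i6))
print(np.mean(P,0))
E
```

```text
[259.3914 229.8995]
[ 0.6247 -0.219   0.148 ] [np.float64(0.00010245782126994926), np.float64(0.0001024578212699826)] [ 0.6242 -0.2188  0.147 ]
[ 0.6374 -0.2783  0.1473] [np.float64(0.00016455112167975975), np.float64(0.00016455112167984386)] [ 0.6373 -0.2786  0.147 ]
[ 0.631  -0.2487  0.1477]
```

Emit:
{"api": "play_rows", "payload": {
  "moves": [
    {"claw":8.5,"delta_pos":[0,0,2.6],"twist":0},
    {"claw":8.5,"delta_pos":[0,0,5.1],"twist":0},
    {"claw":8.5,"delta_pos":[0,0,5.1],"twist":0},
    {"claw":8.5,"delta_pos":[0,0,5.1],"twist":0}
  ]
}}

```text
clock: 11.35
tcp_pos: [0.632, -0.2509, 0.1096]
orientation: [0.001, 0.994, 0.106, 0.001]
wrist_force: [0.2, 0.2, -0.2]
finger_gap: 0.0852
```

Emit:
{"api": "play_rows", "payload": {
  "moves": [
    {"claw":5,"delta_pos":[0,0,0],"twist":0},
    {"claw":5,"delta_pos":[0,0,0],"twist":0},
    {"claw":1,"delta_pos":[0,0,0],"twist":0},
    {"claw":1,"delta_pos":[0,0,0],"twist":0},
    {"claw":1,"delta_pos":[0,0,0],"twist":0},
    {"claw":1,"delta_pos":[0,0,0],"twist":0},
    {"claw":1,"delta_pos":[0,0,0],"twist":0},
    {"claw":1,"delta_pos":[0,0,0],"twist":0}
  ],
  "force": 60
}}

```text
clock: 12.35
tcp_pos: [0.6321, -0.2501, 0.1099]
orientation: [0.0, 0.994, 0.107, 0.001]
wrist_force: [-1.0, 3.6, 8.4]
finger_gap: 0.0269
```

```bash
python3 look.py w7; python3 - <<'E'
from h import *
im=cv2.imread('pics/w7.png')
a=snap('side')
A=cv2.resize(a[115:205,280:370],(400,400),interpolation=cv2.INTER_CUBIC)
cv2.imwrite('pics/c5.png',np.hstack([im[100:500,200:600],A[:,:,::-1]]))
s=get_state();print(s['finger_gap'],s['wrist_force'],s['ft_torque'])
E
```

```text
12.35 [ 0.6321 -0.2501  0.1099] [0.0004 0.9943 0.1067 0.0013] 0.026899531397603142 [-0.9977  3.65    8.3952]
0.026497851547994052 [0.02814464 3.29800141 8.27857638] [0.58993325 0.14670592 0.01620106]
```

View pics/c5.png

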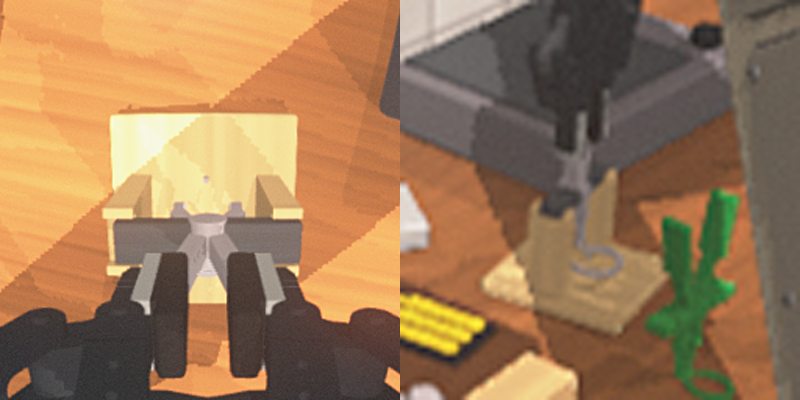

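The grips are squeezed parallel between the pads, the ring is spread and the bar is still in the notches. Lifting straight up.

Emit:
{"api": "play_rows", "payload": {
  "moves": [
    {"claw":1,"delta_pos":[0,0,-1],"twist":0},
    {"claw":1,"delta_pos":[0,0,-2.5],"twist":0},
    {"claw":1,"delta_pos":[0,0,-4],"twist":0},
    {"claw":1,"delta_pos":[0,0,-6],"twist":0},
    {"claw":1,"delta_pos":[0,0,-8],"twist":0},
    {"claw":1,"delta_pos":[0,0,-10.5],"twist":0},
    {"claw":1,"delta_pos":[0,0,-13],"twist":0},
    {"claw":1,"delta_pos":[0,0,-15],"twist":0},
    {"claw":1,"delta_pos":[0,0,-16],"twist":0},
    {"claw":1,"delta_pos":[0,0,-16],"twist":0},
    {"claw":1,"delta_pos":[0,0,-16],"twist":0}
  ]
}}

```text
clock: 13.82
tcp_pos: [0.6309, -0.2503, 0.2668]
orientation: [-0.0, 0.994, 0.106, -0.001]
wrist_force: [-0.8, -0.1, -2.0]
finger_gap: 0.0265
```

```bash
python3 look.py w8; python3 - <<'E'
from h import *
im=cv2.imread('pics/w8.png')
a=snap('side');b=snap('top')
s=get_state();t=s['tcp_pos'];print(t,s['wrist_force'],s['ft_torque'],s['finger_gap'])
u,v=proj('side',t-[0,0,.06]).astype(int);print(u,v)
A=cv2.resize(a[v-50:v+50,u-50:u+50],(400,400),interpolation=cv2.INTER_CUBIC)
cv2.imwrite('pics/c6.png',np.hstack([im[100:500,200:600],A[:,:,::-1]]))
E
```

```text
13.825 [ 0.6309 -0.2503  0.2668] [-0.0004  0.9943  0.1064 -0.0006] 0.026489623313450242 [-0.8233 -0.1486 -2.0097]
[ 0.63082326 -0.25026385  0.26673676] [-0.19802228 -1.33259355 -1.07797126] [ 0.03775329 -0.0034312  -0.01194862] 0.026478611170550503
321 119
```

View pics/c6.png

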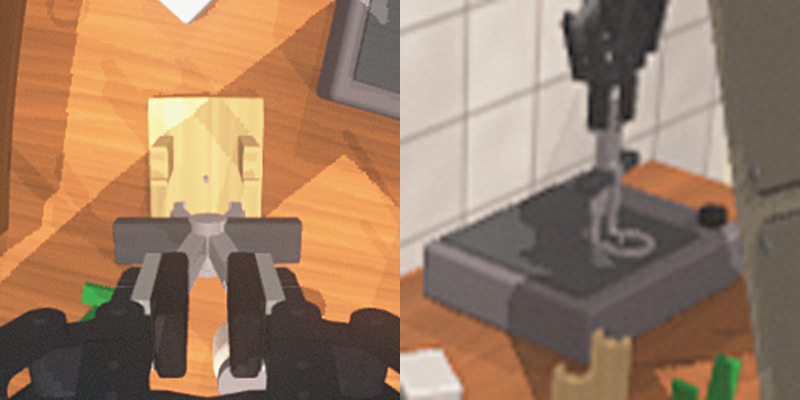

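The pliers hang upright and unchanged in the grip, with the ring spread at (632,243) of the picture's right half. Numeric check of the ring in the hand, then carry.

```bash
python3 - <<'E'
from h import *
np.set_printoptions(precision=4,suppress=True)
for P in([.610,-.2546,.171],[.6105,-.253,.171]): print(proj('side',P),proj('top',P))
print(atz('side',328.6,129.4,.171))
print('stub tip',proj('side',[.4974,.0562,.118]),'seen 284.9,201.6')
b=snap('top');cv2.imwrite('pics/top8.png',b[:,:,::-1])
E
```

```text
[326.8825 131.8367] [354.2008 177.0263]
[326.4252 131.9556] [353.5985 176.8557]
[ 0.6167 -0.2718  0.171 ]
stub tip [284.7282 203.4225] seen 284.9,201.6
```

Emit:
{"api": "play_rows", "payload": {
  "moves": [
    {"claw":1,"delta_pos":[-5,0,0],"twist":0},
    {"claw":1,"delta_pos":[-5,-3,0],"twist":0},
    {"claw":1,"delta_pos":[-5,-7,0],"twist":0},
    {"claw":1,"delta_pos":[-5,-12,0],"twist":0},
    {"claw":1,"delta_pos":[-5,-17,0],"twist":0},
    {"claw":1,"delta_pos":[-5,-22,0],"twist":0},
    {"claw":1,"delta_pos":[-5,-26,0],"twist":0},
    {"claw":1,"delta_pos":[-5,-29,0],"twist":0},
    {"claw":1,"delta_pos":[-4.6,-32,0],"twist":0},
    {"claw":1,"delta_pos":[-4.6,-32.7,0],"twist":0},
    {"claw":1,"delta_pos":[-4.6,-32.7,0],"twist":0},
    {"claw":1,"delta_pos":[-4.6,-32.7,0],"twist":0}
  ]
}}

```text
clock: 15.52
tcp_pos: [0.5172, 0.0586, 0.2677]
orientation: [0.0, 0.994, 0.106, -0.0]
wrist_force: [-0.3, 0.6, -2.4]
finger_gap: 0.0267
```

Emit:
{"api": "play_rows", "payload": {
  "moves": [
    {"claw":1,"delta_pos":[0.1,-0.2,1],"twist":0},
    {"claw":1,"delta_pos":[0.1,-0.2,2],"twist":0},
    {"claw":1,"delta_pos":[0.1,-0.2,3],"twist":0},
    {"claw":1,"delta_pos":[0.1,-0.2,3.7],"twist":0},
    {"claw":1,"delta_pos":[0.1,-0.2,3.7],"twist":0},
    {"claw":1,"delta_pos":[0.1,-0.2,3.7],"twist":0},
    {"claw":1,"delta_pos":[0.1,-0.2,3.7],"twist":0}
  ]
}}

```text
clock: 16.4
tcp_pos: [0.5179, 0.0616, 0.2312]
orientation: [0.0, 0.994, 0.106, 0.0]
wrist_force: [0.4, -0.2, -2.2]
finger_gap: 0.0263
```

```bash
python3 look.py w9; python3 - <<'E'
from h import *
import pickle
np.set_printoptions(precision=4,suppress=True)
a=snap('side').astype(float)
for _ in range(5): a+=snap('side')
a=np.clip(a/6,0,255).astype(np.uint8)
b=snap('top');s=get_state();t=s['tcp_pos'];print(t,s['wrist_force'])
pickle.dump((a,b,t),open('h9.pkl','wb'))
ring=t+[-.0208,-.0043,-.0957];print('ring pred',ring,proj('side',ring),proj('side',[.4974,.0562,.118]),proj('top',ring))
x0,y0=250,165;A=cv2.resize(a[y0:y0+60,x0:x0+70],None,fx=8,fy=8,interpolation=cv2.INTER_CUBIC) #560x480
im=pickle.load(open('w9.pkl','rb'))[0];u,v=proj('wrist',[.4974,.0562,.118],pickle.load(open('w9.pkl','rb'))[1]);print('w stub',u,v)
Wc=cv2.resize(im[100:220,200:320],(240,240),interpolation=cv2.INTER_CUBIC)
B=cv2.resize(b[195:235,220:260],(240,240),interpolation=cv2.INTER_CUBIC)
cv2.imwrite('pics/c7.png',np.hstack([A,np.vstack([Wc,B])])[:,:,::-1])
E
```

```text
16.4 [0.5179 0.0616 0.2312] [0.0001 0.9943 0.1064 0.0004] 0.026332780020644167 [ 0.449  -0.2344 -2.1984]
[0.5176 0.0616 0.2308] [ 0.083  -0.207  -1.4774]
ring pred [0.4968 0.0573 0.1351] [284.6921 198.1301] [284.7282 203.4225] [239.3144 222.2361]
w stub 261.5146900088565 209.74276389169057
```

View pics/c7.png

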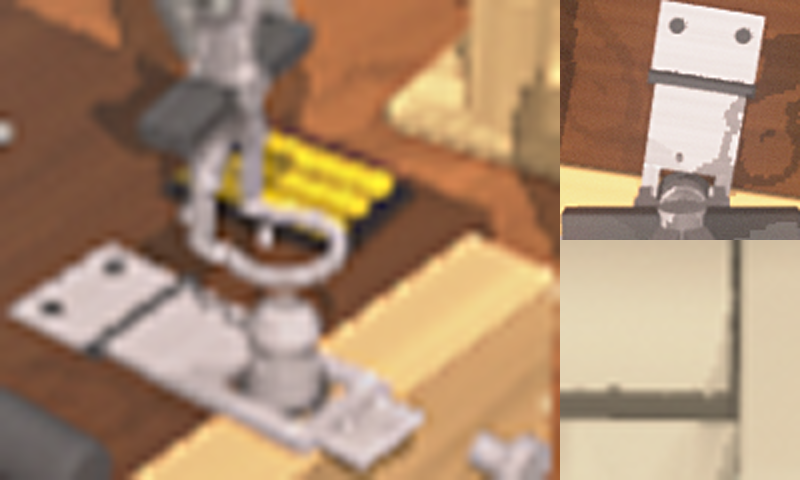

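The hover is good. In the side crop the ring spans x 224–347 with its centre near (286,249), and the stub below it has its tip near (287,300). In the wrist crop the stub shows at (683,195), half behind the bar. I check both offsets numerically, and also whether the pliers tilted in the hand.

```bash
python3 - <<'E'
from h import *
import pickle
from scipy.ndimage import map_coordinates
np.set_printoptions(precision=3,suppress=True)
a,b,t=pickle.load(open('h9.pkl','rb'));g=a.astype(float).mean(2)
def samp(P,du,dv): 
    q=np.array([proj('side',p,I) for p in P]);return map_coordinates(g,[q[:,1]+dv,q[:,0]+du],order=1)
I=imaging.camera_info('side');ring=t+[-.0208,-.0043,-.0957]
th=np.linspace(0,2*np.pi,90,endpoint=False)
# leave out the arc at the tips (+x side)
th=th[np.abs((th-.213+np.pi)%(2*np.pi)-np.pi)>.9]
c=lambda r,z=.0015:[ring+[r*np.cos(x),r*np.sin(x),z] for x in th]
R=[c(.0175),c(.0145),c(.0215)]
best=[]
for du in np.arange(-2,4,.2):
  for dv in np.arange(-5,2,.2):
    s=samp(R[0],du,dv).mean()-.5*samp(R[1],du,dv).mean()-.5*samp(R[2],du,dv).mean();best.append((s,du,dv))
print('ring shift',sorted(best)[::-1][:4])
print('col 285'); print(g[195:222,284:287].mean(1).round().astype(int).tolist())
for v in(206,209,212): print(v,g[v,274:298].round().astype(int).tolist())
S=np.array([.4974,.0562,0])
print('tip top back/front',proj('side',S+[-.0058*1,.0055,.118]),proj('side',S+[.0058,-.0055,.118]))
# bar / pliers in wrist image before and after lift
W={n:pickle.load(open(n+'.pkl','rb'))[0][200:300,190:330].astype(np.float32).mean(2) for n in('w7','w8','w9')}
im={n:pickle.load(open(n+'.pkl','rb'))[0].astype(int) for n in W}
tpl=im['w7'].astype(np.uint8)[212:245,200:325]
for n in W:
    r=cv2.matchTemplate(im[n].astype(np.uint8),tpl,cv2.TM_CCOEFF_NORMED);print(n,cv2.minMaxLoc(r)[1::2])
    print(n,[im[n][v,210:222].mean().round() for v in range(160,200,2)])
E
```

```text
ring shift [(np.float64(45.43645675757078), np.float64(0.39999999999999947), np.float64(-2.599999999999998)), (np.float64(44.663314071099634), np.float64(0.39999999999999947), np.float64(-2.799999999999998)), (np.float64(44.30224178153023), np.float64(0.1999999999999993), np.float64(-2.599999999999998)), (np.float64(43.62739513599736), np.float64(0.1999999999999993), np.float64(-2.799999999999998))]
col 285
[65, 80, 72, 136, 187, 148, 125, 149, 172, 208, 209, 211, 210, 188, 163, 173, 178, 177, 173, 176, 166, 148, 182, 209, 183, 159, 177]
206 [201, 203, 204, 206, 208, 200, 163, 151, 181, 193, 202, 215, 216, 214, 210, 179, 86, 118, 177, 208, 194, 190, 188, 187]
209 [203, 202, 202, 203, 204, 207, 198, 155, 134, 137, 161, 167, 161, 150, 140, 158, 198, 199, 187, 188, 186, 187, 187, 189]
212 [184, 182, 182, 174, 134, 98, 91, 127, 149, 163, 169, 181, 181, 179, 169, 144, 103, 143, 164, 181, 203, 217, 222, 203]
tip top back/front [284.946 205.257] [284.513 201.611]
w7 (1.0, (200, 212))
w7 [np.float64(232.0), np.float64(232.0), np.float64(232.0), np.float64(232.0), np.float64(231.0), np.float6
[... 409 characters left out ...]
, np.float64(138.0), np.float64(133.0), np.float64(132.0), np.float64(130.0), np.float64(130.0), np.float64(131.0), np.float64(126.0), np.float64(119.0), np.float64(126.0), np.float64(126.0), np.float64(125.0), np.float64(125.0), np.float64(128.0), np.float64(123.0), np.float64(121.0)]
w9 (0.8124117255210876, (200, 212))
w9 [np.float64(101.0), np.float64(100.0), np.float64(98.0), np.float64(95.0), np.float64(95.0), np.float64(97.0), np.float64(99.0), np.float64(101.0), np.float64(101.0), np.float64(101.0), np.float64(101.0), np.float64(94.0), np.float64(128.0), np.float64(201.0), np.float64(212.0), np.float64(212.0), np.float64(211.0), np.float64(209.0), np.float64(210.0), np.float64(211.0)]
```

```bash
python3 - <<'E'
from h import *
import pickle
np.set_printoptions(precision=4,suppress=True)
k=1.5625
i1=pickle.load(open('w1.pkl','rb'))[1];i5=pickle.load(open('w5.pkl','rb'))[1]
print('ring tri',*tri([ray('wrist',436/k,126/k,i1),ray('wrist',419/k,200/k,i5)]))
im,i7,s=pickle.load(open('w7.pkl','rb'));g=im.astype(int).mean(2)
im8,i8,s8=pickle.load(open('w8.pkl','rb'));g8=im8.astype(int).mean(2)
print('v profile col 212/305 (w8)');print(g8[195:240,206:214].mean(1).round().astype(int).tolist());print(g8[195:240,304:312].mean(1).round().astype(int).tolist())
for v in (206,212,218,224,228): print(v,'L',g8[v,192:208].round().astype(int).tolist(),'R',g8[v,312:328].round().astype(int).tolist())
# predictions for bar corners for origin height offsets
t=s8['tcp_pos'];ax=np.array([.977,.213,0]);ay=np.array([-.213,.977,0])
for e in(0,.004,.008):
  o=t+[0,0,-.0972+e]-.0008*ax
  print('lift',e,[proj('wrist',o+sx*.009*ax+sy*.038*ay+[0,0,.055+sz*.0045],i8).round(1).tolist() for sx,sy,sz in((1,1,1),(1,-1,1),(-1,1,1),(-1,-1,1),(1,1,-1),(1,-1,-1))])
E
```

```text
ring tri [ 0.6078 -0.2528  0.0417] [np.float64(0.0006933293882617356), np.float64(0.0006933293882617315)]
v profile col 212/305 (w8)
[125, 122, 124, 126, 126, 127, 130, 121, 89, 79, 81, 83, 98, 104, 106, 106, 106, 104, 103, 102, 101, 102, 101, 102, 100, 103, 101, 101, 104, 103, 103, 102, 102, 101, 100, 99, 99, 99, 102, 108, 96, 80, 71, 62, 59]
[150, 154, 161, 167, 170, 171, 173, 157, 106, 82, 83, 89, 103, 109, 109, 109, 109, 107, 107, 106, 107, 106, 105, 106, 107, 108, 104, 106, 107, 107, 105, 108, 109, 105, 106, 101, 102, 123, 156, 150, 90, 66, 73, 76, 78]
206 L [122, 116, 114, 115, 115, 120, 120, 120, 109, 84, 79, 84, 85, 84, 81, 82] R [89, 94, 91, 94, 94, 93, 89, 85, 96, 158, 170, 171, 168, 170, 170, 171]
212 L [114, 115, 113, 111, 112, 113, 118, 112, 102, 99, 105, 106, 104, 106, 105, 105] R [108, 111, 112, 108, 106, 112, 109, 106, 116, 173, 175, 174, 172, 172, 167, 169]
218 L [123, 120, 120, 124, 114, 119, 115, 118, 104, 91, 98, 101, 100, 100, 103, 100] R [105, 107, 108, 109, 108, 107, 109, 98, 116, 161, 163, 163, 162, 165, 164, 165]
224 L [108, 106, 101, 107, 105, 105, 105, 108, 105, 97, 99, 104, 103, 104, 103, 102] R [106, 108, 103, 109, 109, 107, 106, 106, 132, 163, 162, 165, 164, 165, 162, 164]
228 L [123, 125, 119, 107, 114, 113, 99, 112, 109, 99, 96, 104, 102, 97, 95, 101] R [109, 108, 107, 105, 108, 115, 107, 100, 133, 156, 156, 152, 156, 155, 154, 154]
lift 0 [[201.4, 203.4], [319.1, 203.3], [203.2, 229.2], [317.5, 229.1], [204.0, 199.5], [316.7, 199.3]]
lift 0.004 [[200.2, 205.3], [320.3, 205.2], [202.1, 231.6], [318.6, 231.4], [202.9, 201.2], [317.7, 201.0]]
lift 0.008 [[199.0, 207.3], [321.5, 207.1], [200.9, 234.0], [319.7, 233.9], [201.7, 203.0], [318.9, 202.8]]
```

Three cues agree that the ring sits about 4 mm higher in the hand than first reckoned: the bar's size in the wrist view, the ring-to-stub gap in the side view, and the 132 mm overall height. The ring centre is now at z≈0.139 and the groove at 0.104, so I need to go down 3.5 cm with a ≈1 mm shift. I descend slowly and watch the force.

Emit:
{"api": "play_rows", "payload": {
  "moves": [
    {"claw":1,"delta_pos":[0.05,0.1,0.3],"twist":0},
    {"claw":1,"delta_pos":[0.05,0.1,0.7],"twist":0},
    {"claw":1,"delta_pos":[0.05,0.1,1.1],"twist":0},
    {"claw":1,"delta_pos":[0.05,0.1,1.5],"twist":0},
    {"claw":1,"delta_pos":[0.05,0.1,1.8],"twist":0},
    {"claw":1,"delta_pos":[0.05,0.1,2.0],"twist":0},
    {"claw":1,"delta_pos":[0.05,0.1,2.2],"twist":0},
    {"claw":1,"delta_pos":[0.05,0.1,2.3],"twist":0},
    {"claw":1,"delta_pos":[0.05,0.1,2.3],"twist":0}
  ]
}}

```text
clock: 17.92
tcp_pos: [0.5183, 0.0607, 0.2078]
orientation: [0.0, 0.994, 0.106, 0.0]
wrist_force: [0.3, -0.1, -1.2]
finger_gap: 0.0264
```

Emit:
{"api": "play_rows", "payload": {
  "moves": [
    {"claw":1,"delta_pos":[0,0,0.15],"twist":0},
    {"claw":1,"delta_pos":[0,0,0.3],"twist":0},
    {"claw":1,"delta_pos":[0,0,0.4],"twist":0},
    {"claw":1,"delta_pos":[0,0,0.4],"twist":0}
  ]
}}

```text
clock: 18.42
tcp_pos: [0.5182, 0.0607, 0.2037]
orientation: [0.0, 0.994, 0.106, -0.0]
wrist_force: [-0.2, -0.0, -2.1]
finger_gap: 0.0268
```

Emit:
{"api": "play_rows", "payload": {
  "moves": [
    {"claw":1,"delta_pos":[0,0,0.15],"twist":0},
    {"claw":1,"delta_pos":[0,0,0.3],"twist":0},
    {"claw":1,"delta_pos":[0,0,0.45],"twist":0},
    {"claw":1,"delta_pos":[0,0,0.6],"twist":0},
    {"claw":1,"delta_pos":[0,0,0.75],"twist":0},
    {"claw":1,"delta_pos":[0,0,0.83],"twist":0},
    {"claw":1,"delta_pos":[0,0,0.83],"twist":0},
    {"claw":1,"delta_pos":[0,0,0.83],"twist":0}
  ]
}}

```text
clock: 19.42
tcp_pos: [0.5184, 0.0607, 0.1955]
orientation: [0.0, 0.994, 0.106, 0.0]
wrist_force: [0.4, 1.0, -2.2]
finger_gap: 0.0266
```

```bash
python3 - <<'E'
from h import *
import pickle
from scipy.ndimage import map_coordinates
np.set_printoptions(precision=3,suppress=True)
F=[];a=0
for _ in range(8):
    a=a+snap('side').astype(float)/8;s=get_state();F.append(np.r_[s['wrist_force'],s['ft_torque']])
t=s['tcp_pos'];print(s['clock'],t,np.mean(F,0),s['finger_gap'])
b=snap('side');cv2.imwrite('pics/side_end.png',b[:,:,::-1]);g=a.mean(2);pickle.dump((a,t),open('h10.pkl','wb'))
I=imaging.camera_info('side');ring=t+[-.0208,-.0043,-.0914];print('ring',ring)
th=np.linspace(0,2*np.pi,90,endpoint=False);th=th[np.abs((th-.213+np.pi)%(2*np.pi)-np.pi)>.9]
# near side arc (towards side camera) only is seen against stub; use all
def samp(r,du,dv):
    q=np.array([proj('side',ring+[r*np.cos(x),r*np.sin(x),.0015],I) for x in th]);return map_coordinates(g,[q[:,1]+dv,q[:,0]+du],order=1).mean()
print(sorted([(samp(.0175,u,v)-.5*samp(.0145,u,v)-.5*samp(.0215,u,v),u,v) for u in np.arange(-2,3,.2) for v in np.arange(-4,3,.2)])[::-1][:4])
print('col',g[198:224,284:287].mean(1).round().astype(int).tolist())
for v in range(205,214): print(v,g[v,274:298].round().astype(int).tolist())
print('spot hasp',spotter.spot_in('side','hasp'))
E
```

```text
19.825 [0.518 0.061 0.195] [ 0.112  0.145 -1.528  0.002 -0.004  0.007] 0.026547510388497855
ring [0.498 0.056 0.104]
[(np.float64(23.50379724317267), np.float64(0.39999999999999947), np.float64(-1.3999999999999977)), (np.float64(23.477067794774243), np.float64(0.1999999999999993), np.float64(-1.3999999999999977)), (np.float64(22.924319952576653), np.float64(0.39999999999999947), np.float64(-1.1999999999999975)), (np.float64(22.644643824343348), np.float64(0.5999999999999996), np.float64(-1.3999999999999977))]
col [81, 78, 70, 122, 182, 199, 199, 207, 212, 211, 187, 171, 191, 170, 150, 169, 177, 167, 148, 178, 202, 178, 157, 173, 188, 192]
205 [153, 160, 175, 213, 210, 212, 198, 152, 173, 192, 203, 210, 209, 214, 205, 158, 138, 201, 183, 161, 176, 197, 191, 189]
206 [142, 161, 172, 209, 204, 206, 196, 163, 181, 194, 203, 216, 217, 216, 209, 174, 104, 181, 220, 203, 193, 191, 189, 188]
207 [123, 168, 198, 214, 180, 199, 190, 134, 173, 195, 204, 214, 215, 214, 199, 164, 132, 171, 197, 187, 189, 188, 188, 188]
208 [118, 139, 183, 202, 154, 197, 198, 138, 136, 161, 181, 191, 189, 179, 149, 135, 192, 188, 174, 185, 188, 187, 188, 189]
209 [159, 110, 121, 154, 146, 174, 195, 182, 156, 158, 167, 172, 173, 167, 155, 164, 191, 175, 162, 192, 188, 188, 188, 191]
210 [188, 159, 164, 151, 120, 132, 163, 184, 189, 192, 190, 188, 195, 197, 192, 191, 160, 150, 187, 202, 196, 191, 189, 192]
211 [183, 187, 190, 177, 127, 108, 117, 134, 154, 159, 172, 168, 169, 163, 157, 143, 114, 142, 199, 199, 199, 208, 216, 197]
212 [186, 185, 185, 177, 131, 74, 79, 111, 123, 134, 133, 159, 158, 155, 146, 123, 77, 127, 165, 175, 198, 213, 219, 205]
213 [179, 185, 188, 181, 148, 104, 95, 123, 145, 158, 151, 179, 177, 179, 174, 144, 80, 129, 166, 173, 201, 200, 192, 192]
spot hasp [{'extent': [265.9, 203.7, 303.0, 223.0], 'conf': 0.82}, {'extent': [195.5, 310.5, 239.1, 347.2], 'conf': 0.73}]
```

The hanging load is unchanged (−1.5 N, torques about 0), so nothing is touching. In the side view the ring's front edge is 2.1 px below the groove's upper edge, where 2.2 px is expected. The ring-to-stub offset is within about 1 mm. Handing in.

```bash
python3 -c "
from h import *
print(env.hand_in())"
```

```text
the job is handed in; nothing more can be done
None
```

I closed the hasp over the stub, squeezed the black-handled pliers in the rack and lifted them straight up. I then brought the spread ring down over the stub to the groove and handed in at about 20 s, still holding the pliers squeezed with 60 N. No verdict came back.

**Last checks**
- **Contact:** the wrist force was −1.5 N vertical with torques near zero, the same as with the pliers hanging free, so the ring rests on nothing.
- **Position:** the estimated ring centre is (0.498, 0.056, 0.104), against a groove at about (0.497, 0.056, 0.104). The side view agreed within about 1 mm sideways and 1–1.5 mm in height.
- **Hasp:** it was confirmed closed from above after I pressed the tongue down, with 2.3 N felt at the strap's closed height. I have no close view of it from the end of the job.

**What disagreed**
- **Ring height:** my first figure for the ring's height in the hand was about 4 mm too low. The wrist view of the bar and the side view showed it, and I corrected it before the descent.
- **Ring by triangulation:** a rough two-view pick of the ring in the rack gave a height of 42 mm, which was unusable, so I dropped it.
- **Finger gap:** it reads 26.5 mm rather than the stated 30 mm. In the pictures the handles were parallel and the ring fully spread.
- **Last picture:** the final ring check was numerical only, because all 12 picture views were used by then.

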